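# Power up the carving bench: power, extraction, sander

## Robot

A 7-joint arm with a two-finger parallel gripper is mounted at the origin on the work surface. World frame = base frame: x ahead of the robot, y to its left, z up, the work surface at z = 0. Lengths are in m, angles in rad, forces in N, time in s.
With the tool pointing down it reaches from about 0.4 to 0.85 m from the base axis. Payload 4.5 kg.
Tool frame: the origin (TCP) lies midway between the tips of the shut fingers; the grasp point (between the pads) lies 19 mm behind it; z points along the fingers, y is the line along which they close (so a half turn about z gives the same grasp; the last joint's range is limited). The gripper opens to 88 mm and grips with 3 to 60 N. Pads are 18 mm wide; open, the fingers measure 123 mm over their backs; the gripper's body (75 mm by 187 mm) begins 45 mm behind the grasp point.
Start: joints at [0.034, 0.689, -0.195, 1.565, 0.157, 0.902, -0.215], TCP at [0.625, 0, 0.209] pointing down, gripper open.
Joint ranges: [-3.01, 3.01], [-0.46, 2.08], [-1.47, 1.51], [0.13, 2.56], [-1, 4.14], [0.04, 2.09], [-2.66, 2.66]. Speed limits (rad/s): [2.57, 2.57, 3.14, 3.14, 3.14, 3.14, 3.14].

## Interface

Orientations are given as a unit quaternion [x, y, z, w].
In Python, from plant import r gives the robot as it stands.
- The arm moves only by the tool carry_out, never from a script. Its argument "plan" is a list of rows, each an object with "rot": the turn, a rotation vector about the tool's x, y, z in rad, a list of three; "xyz": the shift along the tool's x, y, z in m, a list of three; "grip": the closure in counts, from 0 (fully open) to 255 (shut). In form: [{"rot": [wx, wy, wz], "xyz": [dx, dy, dz], "grip": grip}, ...]. A call has 1 to 8 rows; each row is the pose to reach, as a shift and turn from the pose commanded when the call began, along the tool's axes at that moment; what a row does not reach only later rows make up. A row lasts 1/12 s, in which the tool goes at most 41.7 mm and 7.16 degrees, less where a joint would pass 70% of its speed; a pose out of reach is approached as far as the arm can. A call with a gripper value outside its range is refused whole. The fingers move at their own pace and stop on an object; "squeeze" is the grip in N (left out, the last holds). Time passes only in rows, so rows that repeat a pose let the fingers close. It gives the time, the measured TCP pose, the force, the opening and the grip force at its end, in the units of the state.
- r.get_state(): the state, without advancing time (a new reading comes with each control period).
- r.snapshot(name): name is "scene" or "side" or "wrist"; returns the picture (480x640x3 uint8, red, green, blue); there is no depth.
- r.camera_params(name): a dict with "fx", "fy", "cx", "cy" (pixels), "distortion" ([k1, k2, p1, p2, k3] as OpenCV has them; the pictures are not rectified), "position" and "attitude" of the camera in the world; the wrist camera has in their place "hand_eye" (4x4, takes a point from camera to tool coordinates, whose origin is the TCP and whose axes are the flange's). Camera axes: x right, y down, z forward; pixel columns grow to the right and rows downward; lengths in m; the calibration is good to about 2 mm. A picture is of the moment at which its call begins: read the wrist's pose just before it. camera_params takes no time and is no camera call.
- r.finish_job(): hands the job in; it is judged then, once.
The state is a dict: "clock": time; "q": joint angles; "qd": joint speeds; "joint_torque": joint torques, N m; "tool_pos": TCP position; "eef_rot": TCP orientation; "contact_force": force on the tool from outside, world axes, zero at the start; "moment": the same for the moment, N m; "opening": opening from 0.0 (shut) to 1.0 (fully open); "finger_force": force on a finger pad.
Only numpy, scipy, OpenCV 4.12 (cv2) and the standard library are available. Lean on these libraries where they do the work, as an engineer would, in place of code of your own. Each camera call takes 0.05 s, during which the arm holds its last target. There are 200 camera calls.

## Task

Start the bench sander in the safe order with closed fingertips: first tip the rocker on the power box fully over by pressing its raised end down, then press the large round button of the extractor's hand switch fully in so that it stays down, and last press the flat round START button on the sander's starter box fully in and let it spring back. Never press the mushroom-headed STOP. Only touch: do not lift, tip or shove the loose hand switch, leave the other things on the bench where they are, and finish clear of everything.

Things in the scene. Friction and masses are not known exactly. Their poses are not given: they have to be found in the camera images.
- power_box: Power box screwed to the bench: grey metal box 120 x 80 x 45 mm (x, y, z), with one wide black rocker in the middle of its top. Origin: centre of its underside, on the bench; z up. It may face any way. The rocker pivots about a line parallel to the box's y axis, above the box's centre, 57 mm above the bench.
- rocker_end (a point): Press point on the rocker: on its upper face, 26 mm from the pivot towards the box's +x end, which is the raised end at the start. The rocker is a slab 64 mm long (box x) by 36 mm wide (box y), 6 mm thick, its axis through mid-thickness. The point moves with the rocker: about 65 mm above the bench when off, about 55 mm when fully on; the slab then slopes 0.2 rad down towards +x. The box's top lies 45 mm above the bench and is never reached by the slab.
- rocker (a joint): Rocker angle in rad: 0 off (+x end raised), 0.4 fully on (+x end down, stop). Friction only, no spring: about 0.04 N m to turn (2 to 4 N at the end), and it stays where it is left. On counts from 0.33.
- ext_switch: Hand switch of the dust extractor, lying LOOSE on the bench: plastic box 110 x 66 x 30 mm, about 0.35 kg, large flat round black button in its top and a small white window near the other end. Origin: centre of its underside; z up; any yaw.
- switch_top (a point): Centre of the top of the hand switch's button: diameter 40 mm, 20 mm from the box's centre towards its +x end, 42 mm above the bench when out, 35 mm when fully in (box top 30 mm). Press straight down.
- switch_button (a joint): Travel of the hand switch's button in m: 0 out, 0.007 fully in (stop). It latches: friction of about 3 N, no spring, so it stays where it is pushed. In counts from 0.0055.
- starter: Starter box of the bench sander, screwed to the bench: grey metal box 150 x 80 x 45 mm with two black buttons along its x axis, 80 mm apart. Origin: centre of its underside; z up; any yaw.
- start_top (a point): Centre of the flat top of the START button: diameter 28 mm, in a round dark steel collar of 44 mm diameter whose rim is 57 mm above the bench; 40 mm from the box's centre towards +x. 67 mm above the bench when out, 61 mm when fully in.
- start (a joint): Travel of START in m: 0 out, 0.006 fully in (stop). Spring return: 1.5 N at first, 5 N fully in. Pressed counts from 0.0045.
- stop_top (a point): Top of the mushroom-headed STOP button: head 44 mm in diameter, 75 mm above the bench, 40 mm from the starter box's centre towards -x. Not to be pressed.
- stop (a joint): Travel of STOP in m: 0 out, 0.006 fully in, spring return (1.8 N at first). Leave it alone.
- blank: Bystander: pine carving blank 140 x 140 x 25 mm with a paper pattern on top, loose, beyond the work on the robot's left. Origin: centre of its underside.
- pencil: Bystander: green pencil about 170 mm long and 8 mm thick, lying on the blank. Origin: centre of its underside.
- sanding_block: Bystander: cork sanding block 45 x 90 x 28 mm near the robot, loose. Origin: centre of its underside.
- glue: Bystander: white glue bottle, 60 mm in diameter, 150 mm tall, beyond the middle. Origin: centre of its underside.
- jar: Bystander: small glass jar, 44 mm in diameter, 50 mm tall. Origin: centre of its underside.
- tape_box: Bystander: dark steel block (tape measure) 50 x 30 x 45 mm. Origin: centre of its underside.
- wood_knob: Bystander: turned wooden knob, 32 mm in diameter, 32 mm tall. Origin: centre of its underside.
- chisel: Bystander: wooden-handled hand tool 200 mm long, lying beyond the work on the robot's right. Its x axis runs along it.
There are look-alikes about, which are no part of the job. What is shaped like the ext_switch but red, turquoise or yellow is not meant.

How it is judged:
By the outcome, as a careful person would: the job done as asked, in the order asked, and still so for the second after the job is handed in, with the robot touching nothing.
It also fails if it takes over 48 s, if anything falls off the work surface, if the arm or the gripper's body presses on something with over 40 N, if the wrist force passes 120 N, or if a joint passes its speed limit or range.

## Working session

There is one attempt and no reset: what is moved stays moved. The work goes in short steps, Python scripts to look and compute and a tool call to move; the robot and the scene stay as the last step left them, time stands still between calls to the robot, and variables do not carry over. Pictures are saved under pics/ and viewed, at most 10 in all, crops included, and the job is handed in when it is done.

Besides the shell and the picture viewer there is one more tool, called after ">>>" as name(argument=value, ...), one argument or row to a line, values as JSON. carry_out: Moves the arm, as the interface text tells. Its arguments: {"type":"object","properties":{"plan":{"type":"array"},"squeeze":{"type":"number"}},"required":["plan"]}

```bash
mkdir -p pics; ls; python3 - <<'E'
from plant import r
import cv2,json
for n in("scene","side","wrist"):
    s=r.get_state(); cv2.imwrite(f"pics/{n}0.png",r.snapshot(n)[:,:,::-1]); print(n,r.camera_params(n))
print(s)
E
```

```text
pics
scene {'fx': 454.49592747417415, 'fy': 454.49592747417415, 'cx': 318.8484327187381, 'cy': 241.9675514742194, 'distortion': array([-0.10236087,  0.        ,  0.        ,  0.        ,  0.        ]), 'position': array([0.95623313, 0.06050333, 0.8357779 ]), 'attitude': array([ 0.60689885,  0.75298514, -0.19933918, -0.15795902])}
side {'fx': 514.7098501708457, 'fy': 514.7098501708457, 'cx': 313.01024408570333, 'cy': 243.6738557425499, 'distortion': array([0.01472546, 0.        , 0.        , 0.        , 0.        ]), 'position': array([0.10792148, 0.74279991, 0.63887955]), 'attitude': array([-0.22282692,  0.84205369, -0.47786078,  0.11376651])}
wrist {'fx': 333.619786284599, 'fy': 333.619786284599, 'cx': 316.7966216372692, 'cy': 237.14196538504982, 'distortion': array([-0.01569947,  0.        ,  0.        ,  0.        ,  0.        ]), 'hand_eye': array([[ 2.67466409e-04, -9.56405629e-01, -2.92041438e-01,
         7.63182959e-02],
       [ 9.99999470e-01, -3.45777862e-05,  1.02908909e-03,
         2.03694244e-04],
       [-9.94324743e-04, -2.92041558e-01,  9.56405113e-01,
        -1.74661395e-01],
       [ 0.00000000e+00,  0.00000000e+00,  0.00000000e+00,
         1.00000000e+00]])}
{'clock': 0.1, 'q': array([ 0.03380972,  0.68991091, -0.19451524,  1.56622876,  0.15733841,
        0.90252249, -0.21511637]), 'qd': array([-0.0017067 , -0.0023469 , -0.0010047 , -0.00178534, -0.00025023,
       -0.00011353,  0.00017703]), 'joint_torque': array([-3.08775299e-03, -5.28501892e+01, -1.27141513e+00, -1.53837240e+01,
       -5.25604945e-02,  1.96265515e-03,  5.71585565e-05]), 'tool_pos': array([ 6.24380637e-01, -6.80834216e-05,  2.08386434e-01]), 'eef_rot': array([ 7.07082164e-01,  7.07130902e-01, -6.45000713e-04, -5.34142905e-04]), 'contact_force': array([-0.01558447,  0.45985976,  0.40285971]), 'moment': array([-0.02889177, -0.06195627, -0.03636693]), 'finger_force': 0.0, 'opening': 1.002463227318544}
```

View pics/scene0.png

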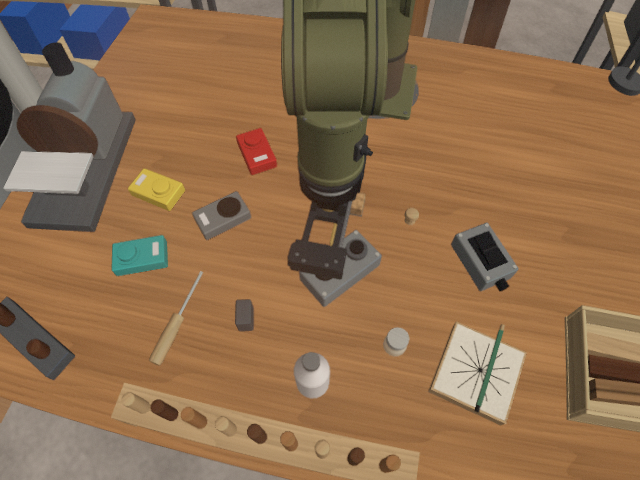

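View pics/side0.png

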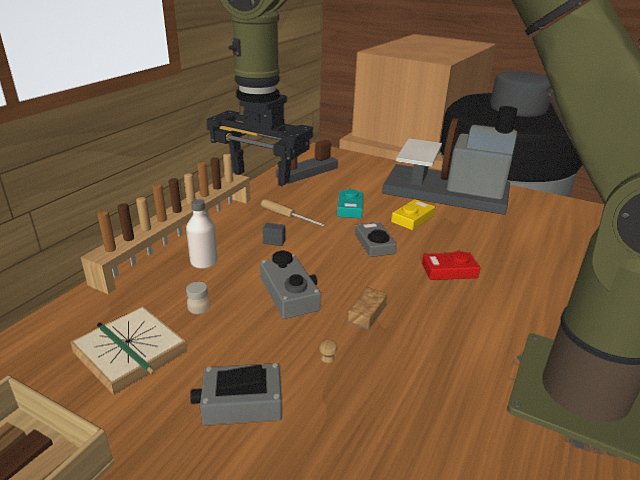

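View pics/wrist0.png

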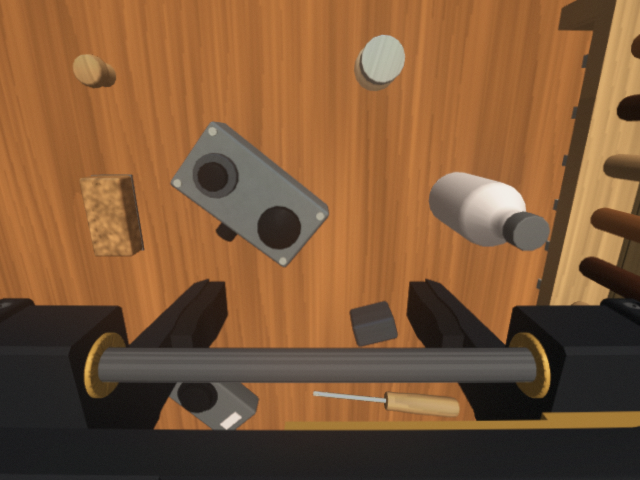

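Scene picture: power box at (484,257). Ext_switch candidates are grey (222,214), red (257,151), yellow (157,189) and turquoise (139,255), so grey it is. The starter is at (340,268), with collared START at (357,247) and mushroom STOP near (322,270). In the wrist picture START is at (213,176) and STOP at (279,228). The side picture shows the power box at (240,392), grey switch at (376,238), START at (296,283) and STOP at (283,259).

```bash
cat > h.py <<'E'
import numpy as np,cv2
from scipy.spatial.transform import Rotation as R
from plant import r
def cam(n,st=None):
    p=r.camera_params(n); K=np.array([[p['fx'],0,p['cx']],[0,p['fy'],p['cy']],[0,0,1.]])
    if 'hand_eye' in p:
        T=np.eye(4); T[:3,:3]=R.from_quat(st['eef_rot']).as_matrix(); T[:3,3]=st['tool_pos']; T=T@p['hand_eye']
    else:
        T=np.eye(4); T[:3,:3]=R.from_quat(p['attitude']).as_matrix(); T[:3,3]=p['position']
    return K,p['distortion'],T
def plane(c,px,z):
    K,d,T=c; px=np.array(px,float).reshape(-1,1,2)
    u=cv2.undistortPoints(px,K,d).reshape(-1,2)
    D=np.c_[u,np.ones(len(u))]@T[:3,:3].T; o=T[:3,3]
    return o+D*((z-o[2])/D[:,2])[:,None]
def proj(c,P):
    K,d,T=c; Ti=np.linalg.inv(T)
    return cv2.projectPoints(np.array(P,float).reshape(-1,1,3),cv2.Rodrigues(Ti[:3,:3])[0],Ti[:3,3],K,d)[0].reshape(-1,2)
E
python3 - <<'E'
from h import *
np.set_printoptions(precision=4,suppress=True)
s=r.get_state()
C={n:cam(n,s) for n in('scene','side','wrist')}
print('START',plane(C['scene'],(357,247),.067),plane(C['side'],(296,282),.067),plane(C['wrist'],(213,176),.067))
print('STOP',plane(C['side'],(283,258),.075),plane(C['wrist'],(279,228),.075))
print('EXT',plane(C['scene'],(229,206),.042),plane(C['side'],(378,236),.042),plane(C['wrist'],(198,396),.042))
print('PB',plane(C['scene'],(487,247),.057),plane(C['side'],(241,381),.057))
I={n:cv2.imread(f'pics/{n}0.png') for n in C}
f=lambda n,x,y,w=66,h=50:cv2.resize(I[n][y-h//2:y+h//2,x-w//2:x+w//2],(400,300),interpolation=cv2.INTER_CUBIC)
cv2.imwrite('pics/m1.png',np.vstack([np.hstack([f('scene',484,257,80,60*1+20),f('side',238,393,120,90)]),np.hstack([f('scene',222,214,80,60),f('side',376,238,80,60)])]))
E
```

```text
START [[0.5279 0.0391 0.067 ]] [[0.5145 0.0498 0.067 ]] [[0.5272 0.0398 0.067 ]]
STOP [[0.5738 0.0011 0.075 ]] [[ 0.5886 -0.0087  0.075 ]]
EXT [[ 0.4736 -0.2425  0.042 ]] [[ 0.4624 -0.2344  0.042 ]] [[ 0.4753 -0.2372  0.042 ]]
PB [[0.4679 0.2915 0.057 ]] [[0.4623 0.301  0.057 ]]
```

View pics/m1.png

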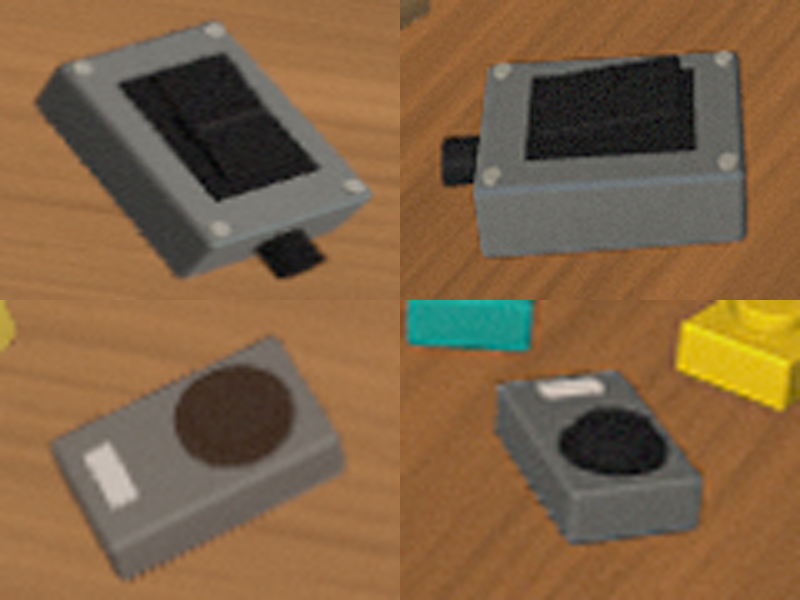

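Montage: the power box rocker's raised end appears to be the end away from the gland, towards the robot. The extractor switch is grey with a black button, opposite the white window. I'll move over the power box to check this from near.

>>> carry_out(
  plan=[
    {"rot":[0,0,0],"xyz":[0.035,-0.02,0],"grip":255},
    {"rot":[0,0,0],"xyz":[0.07,-0.04,0],"grip":255},
    {"rot":[0,0,0],"xyz":[0.105,-0.062,0],"grip":255},
    {"rot":[0,0,0],"xyz":[0.14,-0.085,0],"grip":255},
    {"rot":[0,0,0],"xyz":[0.175,-0.11,0],"grip":255},
    {"rot":[0,0,0],"xyz":[0.21,-0.135,0],"grip":255},
    {"rot":[0,0,0],"xyz":[0.24,-0.155,0],"grip":255},
    {"rot":[0,0,0],"xyz":[0.24,-0.155,0],"grip":255},
  ],
)

```text
clock: 0.82
tool_pos: [0.4639, 0.2493, 0.2093]
eef_rot: [0.702, 0.712, 0.001, -0.003]
contact_force: [-0.4, 0.5, -0.3]
opening: 0.42
finger_force: 0.0
```

```bash
python3 - <<'E'
from h import *
s=r.get_state(); w=r.snapshot('wrist')[:,:,::-1].copy(); sc=r.snapshot('scene')[:,:,::-1]
print(s['clock'],s['tool_pos'],s['eef_rot'],s['opening']); np.savez('w1.npz',p=s['tool_pos'],q=s['eef_rot'])
cv2.imwrite('pics/w1.png',w); cv2.imwrite('pics/s1.png',sc)
E
```

```text
0.8167 [0.46390599 0.24931457 0.20928877] [ 0.70202009  0.71214942  0.00077597 -0.00322504] 0.41973463461366184
```

View pics/w1.png

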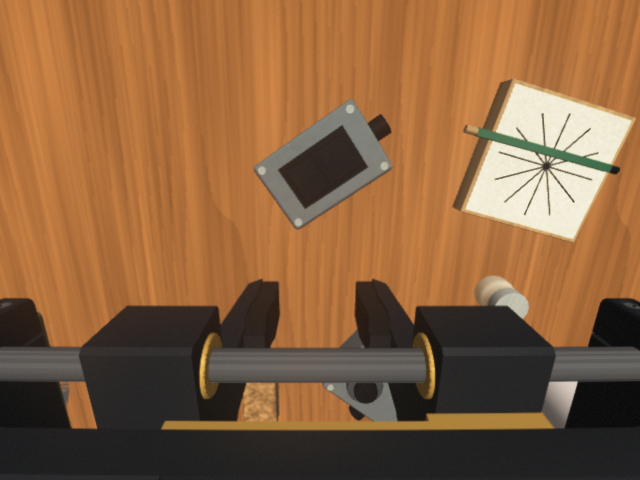

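View pics/s1.png

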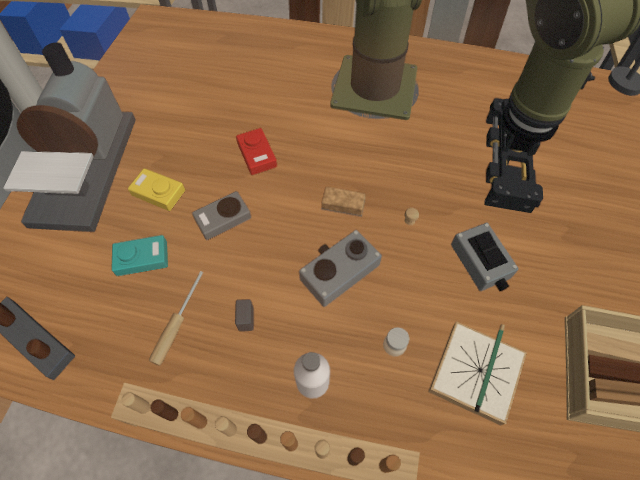

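Wrist picture: box with screws at (262,170), (350,109), (384,166), (298,222), gland at (379,127), rocker at (323,166). Scene now clear: START (357,247), STOP (325,269), grey switch button (229,206).

```bash
python3 - <<'E'
from h import *
np.set_printoptions(precision=4,suppress=True)
z=np.load('w1.npz'); s=dict(tool_pos=z['p'],eef_rot=z['q'])
C={'scene':cam('scene'),'side':cam('side'),'wrist':cam('wrist',s)}
I={'scene':cv2.imread('pics/s1.png'),'side':cv2.imread('pics/side0.png'),'wrist':cv2.imread('pics/w1.png')}
def blob(n,x,y,h=25,t=60):
    m=np.zeros(I[n].shape[:2],np.uint8); m[y-h:y+h,x-h:x+h]=(I[n].max(2)[y-h:y+h,x-h:x+h]<t)*255
    _,L,st,ce=cv2.connectedComponentsWithStats(m); k=L[y,x]
    return ce[k],(L==k).astype(np.uint8),st[k]
W=plane(C['wrist'],[(262,170),(350,109),(384,166),(298,222)],.045)
print('box screws',W[:,:2],'c',W.mean(0)[:2])
S=plane(C['scene'],[(459,242)],.045)
ax=((W[1]+W[2])-(W[0]+W[3])); print('axis to gland deg',np.degrees(np.arctan2(ax[1],ax[0])))
u=-ax/np.linalg.norm(ax); v=np.array([-u[1],u[0],0])
c=W.mean(0); c[2]=.057
for sg in(1,-1):   # raised end = away from gland (1) / at gland (-1)
    P=[c+u*a*(32*np.cos(.2)/1e3)+v*b*.018+np.array([0,0,.003+sg*a*.032*np.sin(.2)]) for a,b in((1,1),(1,-1),(-1,-1),(-1,1))]
    for n in C: print(sg,n,proj(C[n],P).round(1).tolist())
for n,p in(('wrist',(323,175)),('scene',(489,253)),('side',(241,385))):
    ce,m,st=blob(n,*p,h=48 if n!='scene' else 24,t=45); cn=max(cv2.findContours(m,0,1)[0],key=cv2.contourArea)
    print(n,ce,st,cv2.approxPolyDP(cn,4,True).reshape(-1,2).tolist())
for nm,n,p,zz in(('START','scene',(357,247),.067),('STOP','scene',(325,268),.075),('EXT','scene',(229,206),.042),('EXT','side',(378,236),.042)):
    ce,m,st=blob(n,*p,h=16,t=75); print(nm,n,ce,st,plane(C[n],ce,zz))
E
```

```text
box screws [[0.4083 0.2925]
 [0.4941 0.3512]
 [0.5303 0.2983]
 [0.4444 0.2394]] c [0.4693 0.2954]
axis to gland deg 34.40029351820833
1 scene [[474.4, 235.9], [489.5, 230.0], [504.4, 258.7], [489.2, 265.0]]
1 side [[259.9, 362.8], [260.0, 380.1], [218.0, 388.6], [219.5, 371.0]]
1 wrist [[306.3, 204.0], [284.8, 172.6], [340.2, 134.2], [360.0, 166.4]]
-1 scene [[472.5, 239.1], [487.5, 233.2], [506.7, 255.7], [491.3, 262.0]]
-1 side [[260.1, 368.8], [260.3, 386.2], [217.4, 382.5], [218.9, 365.0]]
-1 wrist [[306.7, 201.6], [286.1, 171.2], [341.1, 134.1], [361.7, 167.5]]
wrist [324.5    175.8235] [320 170   9  14  34] [[321, 170], [328, 183]]
scene [487.0298 250.3904] [468 232  39  39 771] [[488, 232], [468, 239], [487, 270], [506, 262]]
side [241.5426 380.961 ] [ 216  365   51   31 1255] [[265, 369], [255, 365], [218, 372], [216, 395], [266, 392]]
START scene [356.2754 246.7545] [349 240  15  15 167] [[0.5276 0.0377 0.067 ]]
STOP scene [324.5257 269.4499] [314 259  22  22 369] [[ 0.5921 -0.0114  0.075 ]]
EXT scene [228.2185 206.7535] [217 197  23  20 357] [[ 0.4758 -0.2436  0.042 ]]
EXT side [378.2562 236.0496] [367 229  23  14 242] [[ 0.4618 -0.2345  0.042 ]]
```

The side-view contour (jutting corner at (255,365)) matches the raised end being away from the gland. The rocker press point is about (0.447, 0.280). START is (0.527, 0.038), the switch about (0.476, -0.242), STOP (0.592, -0.011).

>>> carry_out(
  plan=[
    {"rot":[0,0,0],"xyz":[0.02,-0.01,0.02],"grip":255},
    {"rot":[0,0,0],"xyz":[0.03,-0.02,0.05],"grip":255},
    {"rot":[0,0,0],"xyz":[0.04,-0.023,0.08],"grip":255},
    {"rot":[0,0,0],"xyz":[0.04,-0.023,0.11],"grip":255},
    {"rot":[0,0,0],"xyz":[0.04,-0.023,0.11],"grip":255},
    {"rot":[0,0,0],"xyz":[0.04,-0.023,0.11],"grip":255},
    {"rot":[0,0,0],"xyz":[0.04,-0.023,0.11],"grip":255},
    {"rot":[0,0,0],"xyz":[0.04,-0.023,0.11],"grip":255},
  ],
)

```text
clock: 1.58
tool_pos: [0.4489, 0.2797, 0.1009]
eef_rot: [0.708, 0.706, 0.002, 0.001]
contact_force: [0.2, 0.9, 0.5]
opening: 0.006
finger_force: 0.0
```

```bash
python3 - <<'E'
from h import *
s=r.get_state(); w=r.snapshot('wrist')[:,:,::-1].copy()
print(s['clock'],s['tool_pos'],s['eef_rot'],s['opening'],s['contact_force']); np.savez('w2.npz',p=s['tool_pos'],q=s['eef_rot'])
C=cam('wrist',s)
for P in ([.447,.280,.065],[.4693,.2954,.06]): 
    p=proj(C,[P])[0]; print(p); cv2.drawMarker(w,tuple(int(a) for a in p),(0,255,0),0,12)
cv2.imwrite('pics/w2.png',w)
E
```

```text
1.5833 [0.44887606 0.27968898 0.10086666] [7.07861302e-01 7.06349482e-01 1.56413553e-03 5.83319631e-04] 0.005832310113341991 [0.23486577 0.89896626 0.52727898]
[313.19542435 253.95099322]
[346.34683872 229.70786857]
```

View pics/w2.png

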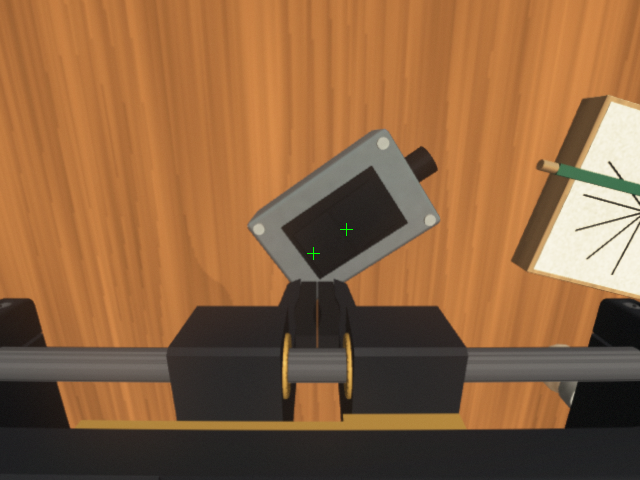

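The marks sit well: rocker centre (346,226), press point (313,254). The shut fingers sit just above it. Pressing.

>>> carry_out(
  plan=[
    {"rot":[0,0,0],"xyz":[0.001,-0.001,0.025],"grip":255},
    {"rot":[0,0,0],"xyz":[0.001,-0.001,0.034],"grip":255},
    {"rot":[0,0,0],"xyz":[0.001,-0.001,0.038],"grip":255},
    {"rot":[0,0,0],"xyz":[0.001,-0.001,0.041],"grip":255},
    {"rot":[0,0,0],"xyz":[0.001,-0.001,0.043],"grip":255},
    {"rot":[0,0,0],"xyz":[0.001,-0.001,0.043],"grip":255},
  ],
)

```text
clock: 2.13
tool_pos: [0.4463, 0.2811, 0.0564]
eef_rot: [0.707, 0.707, 0.0, 0.0]
contact_force: [-0.2, -1.0, 0.5]
opening: 0.009
finger_force: 0.0
```

>>> carry_out(
  plan=[
    {"rot":[0,0,0],"xyz":[0,0,0.002],"grip":255},
    {"rot":[0,0,0],"xyz":[0,0,0.003],"grip":255},
    {"rot":[0,0,0],"xyz":[0,0,0.004],"grip":255},
    {"rot":[0,0,0],"xyz":[0,0,0.004],"grip":255},
  ],
)

```text
clock: 2.47
tool_pos: [0.446, 0.281, 0.0522]
eef_rot: [0.707, 0.707, 0.0, 0.0]
contact_force: [0.7, 0.4, 0.8]
opening: 0.005
finger_force: 0.0
```

```bash
python3 - <<'E'
from h import *
s=r.get_state(); print(s['tool_pos'],s['contact_force'],s['moment'])
E
```

```text
[0.4460479  0.28104699 0.05215394] [0.69903798 0.430665   0.822379  ] [-0.02791126  0.01486896 -0.01620789]
```

>>> carry_out(
  plan=[
    {"rot":[0,0,0],"xyz":[0,0,0.001],"grip":255},
    {"rot":[0,0,0],"xyz":[0,0,0.002],"grip":255},
    {"rot":[0,0,0],"xyz":[0,0,0.002],"grip":255},
  ],
)

```text
clock: 2.72
tool_pos: [0.446, 0.281, 0.05]
eef_rot: [0.707, 0.707, -0.0, 0.0]
contact_force: [0.5, -0.5, -0.3]
opening: 0.005
finger_force: 0.0
```

```bash
python3 - <<'E'
from h import *
s=r.get_state(); print(s['tool_pos'],s['contact_force'],s['moment'])
a=r.snapshot('side')[:,:,::-1]; b=r.snapshot('wrist')[:,:,::-1]
cv2.imwrite('pics/side3.png',a);cv2.imwrite('pics/w3.png',b)
f=lambda i,x,y,w,h:cv2.resize(i[y-h//2:y+h//2,x-w//2:x+w//2],(400,400),interpolation=cv2.INTER_CUBIC)
cv2.imwrite('pics/m3.png',np.hstack([f(a,240,375,140,140),f(b,340,230,240,240)]))
E
```

```text
[0.44597049 0.28095709 0.04998227] [ 0.48887543 -0.54874173 -0.31750059] [ 0.05056928 -0.01178886  0.04764039]
```

View pics/m3.png

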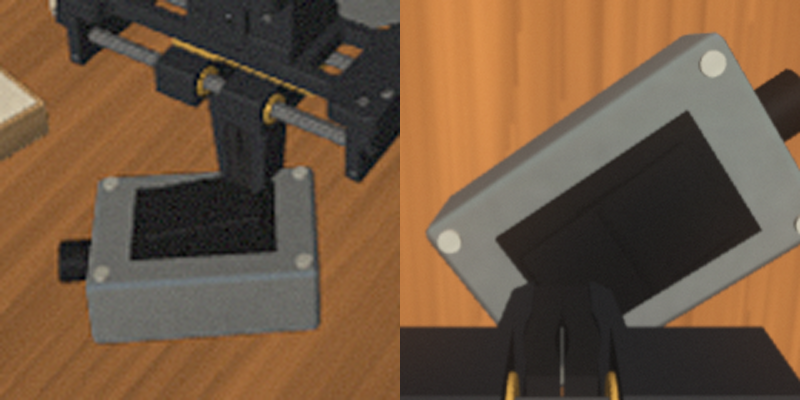

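The side view shows the rocker still raised on the right, and the tip seems to have gone past the slab. I'll work out where the tip is relative to the slab.

```bash
python3 - <<'E'
from h import *
np.set_printoptions(precision=4,suppress=True)
s=r.get_state(); cw=cam('wrist',s); cs=cam('side')
z=np.load('w2.npz'); c2=cam('wrist',dict(tool_pos=z['p'],eef_rot=z['q']))
print('w2 ctr',plane(c2,(np.array([[259,229],[383,144],[430,220]])),.045))
# w3 crop -> full: x=220+cx/1.667 , y=110+cy/1.667
q=lambda x,y:(220+x*.6,110+y*.6)
print('w3 screws',plane(cw,[q(449,241),q(713,63)],.045))
print('w3 top-line ends z.06',plane(cw,[q(545,240),q(685,135)],.06), 'outer corners z.045',plane(cw,[q(497,238),q(688,112),q(760,232)],.045))
t=s['tool_pos']; print('tcp wrist',(proj(cw,[t])-[220,110])/.6,'side',(proj(cs,[t])-[170,305])*400/140)
p=lambda x,y:(170+x*.35,305+y*.35)
S=plane(cs,[p(110,184),p(300,174),p(305,261),p(101,273)],.045); print('side screws',S[:,:2],S.mean(0))
sc=cam('scene'); f=lambda x,y:(444+x*.2,217+y*80/300)
S=plane(sc,[f(83,68),f(215,31),f(355,187),f(220,229)],.045); print('scene screws',S[:,:2],S.mean(0))
E
```

```text
w2 ctr [[0.4081 0.2919 0.045 ]
 [0.4938 0.3505 0.045 ]
 [0.5303 0.2982 0.045 ]]
w3 screws [[0.5457 0.2919 0.045 ]
 [0.6217 0.3519 0.045 ]]
w3 top-line ends z.06 [[0.5681 0.2977 0.06  ]
 [0.6044 0.3313 0.06  ]] outer corners z.045 [[0.5622 0.293  0.045 ]
 [0.6177 0.3364 0.045 ]
 [0.6552 0.2951 0.045 ]]
tcp wrist [[160.1635 276.4487]] side [[250.4492 213.6588]]
side screws [[0.5282 0.2975]
 [0.4418 0.2385]
 [0.4056 0.2903]
 [0.4922 0.3495]] [0.467  0.2939 0.045 ]
scene screws [[0.4439 0.2403]
 [0.4082 0.2934]
 [0.4938 0.3523]
 [0.5297 0.2995]] [0.4689 0.2964 0.045 ]
```

My wrist x offset included the crop shift; all three cameras agree on the centre (0.4685, 0.2955), so the tip is on the press point. I'll back off and compare the rocker contour with before.

>>> carry_out(
  plan=[
    {"rot":[0,0,0],"xyz":[0,0,-0.03],"grip":255},
    {"rot":[0,0,0],"xyz":[0,0,-0.06],"grip":255},
    {"rot":[0,0,0],"xyz":[0,0,-0.06],"grip":255},
    {"rot":[0,0,0],"xyz":[0,0,-0.06],"grip":255},
  ],
)

```text
clock: 3.15
tool_pos: [0.447, 0.2817, 0.1115]
eef_rot: [0.707, 0.707, 0.002, 0.0]
contact_force: [0.8, -0.4, -0.1]
opening: 0.002
finger_force: 0.0
```

```bash
python3 - <<'E'
from h import *
s=r.get_state(); print(s['tool_pos'],s['contact_force'])
I={'side':r.snapshot('side')[:,:,::-1],'scene':r.snapshot('scene')[:,:,::-1],'wrist':r.snapshot('wrist')[:,:,::-1]}
for n in I: cv2.imwrite(f'pics/{n}4.png',I[n])
g=lambda i:(255*np.clip(i/110.,0,1)**.6).astype(np.uint8)
f=lambda i,x,y,w,h:g(cv2.resize(i[y-h//2:y+h//2,x-w//2:x+w//2],(400,300),interpolation=cv2.INTER_CUBIC))
o=cv2.imread('pics/side0.png'); w2=cv2.imread('pics/w2.png')
cv2.imwrite('pics/m4.png',np.vstack([np.hstack([f(o,241,381,80,60),f(I['side'],241,381,80,60)]),np.hstack([f(w2,345,224,200,150),f(I['wrist'],345,224,200,150)])]))
E
```

```text
[0.44703478 0.28168507 0.11149523] [ 0.8385807  -0.38859071 -0.13029141]
```

View pics/m4.png

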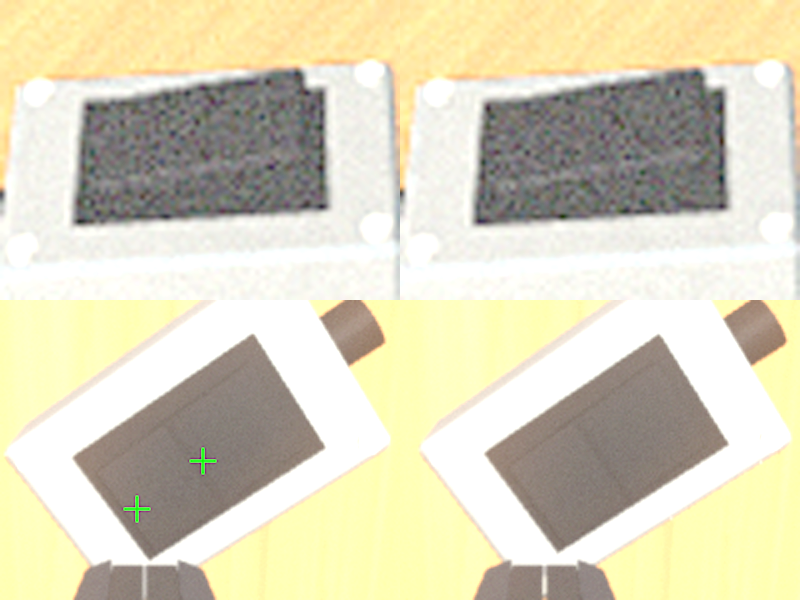

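The rocker is unmoved, with the raised end near the robot. In both the side and wrist views the visible tip ends several mm short of the reported TCP. I'll press by force: lower and watch for contact.

>>> carry_out(
  plan=[
    {"rot":[0,0,0],"xyz":[0,0,0.03],"grip":255},
    {"rot":[0,0,0],"xyz":[0,0,0.056],"grip":255},
    {"rot":[0,0,0],"xyz":[0,0,0.06],"grip":255},
    {"rot":[0,0,0],"xyz":[0,0,0.062],"grip":255},
    {"rot":[0,0,0],"xyz":[0,0,0.064],"grip":255},
  ],
)

```text
clock: 3.72
tool_pos: [0.4459, 0.2809, 0.0459]
eef_rot: [0.707, 0.707, -0.0, -0.0]
contact_force: [0.3, -0.2, 0.7]
opening: 0.008
finger_force: 0.0
```

>>> carry_out(
  plan=[
    {"rot":[0,0,0],"xyz":[0,0,0.001],"grip":255},
    {"rot":[0,0,0],"xyz":[0,0,0.002],"grip":255},
  ],
)

```text
clock: 3.88
tool_pos: [0.4467, 0.2814, 0.045]
eef_rot: [0.707, 0.707, 0.001, 0.0]
contact_force: [0.3, 0.1, 0.5]
opening: 0.005
finger_force: 0.0
```

>>> carry_out(
  plan=[
    {"rot":[0,0,0],"xyz":[0,0,0.001],"grip":255},
    {"rot":[0,0,0],"xyz":[0,0,0.002],"grip":255},
  ],
)

```text
clock: 4.05
tool_pos: [0.4465, 0.2813, 0.0428]
eef_rot: [0.707, 0.707, 0.001, 0.0]
contact_force: [-0.1, 0.1, 1.0]
opening: 0.008
finger_force: 0.0
```

>>> carry_out(
  plan=[
    {"rot":[0,0,0],"xyz":[0,0,0.001],"grip":255},
    {"rot":[0,0,0],"xyz":[0,0,0.002],"grip":255},
    {"rot":[0,0,0],"xyz":[0,0,0.002],"grip":255},
  ],
)

```text
clock: 4.3
tool_pos: [0.446, 0.281, 0.0401]
eef_rot: [0.707, 0.707, 0.0, 0.0]
contact_force: [0.7, 0.8, -0.7]
opening: 0.005
finger_force: 0.0
```

```bash
python3 - <<'E'
from h import *
s=r.get_state(); print(s['tool_pos'],s['contact_force'])
a=r.snapshot('side')[:,:,::-1]; b=r.snapshot('wrist')[:,:,::-1]
cv2.imwrite('pics/side5.png',a);cv2.imwrite('pics/w5.png',b)
g=lambda i:(255*np.clip(i/110.,0,1)**.6).astype(np.uint8)
f=lambda i,x,y,w,h:g(cv2.resize(i[y-h//2:y+h//2,x-w//2:x+w//2],(400,400),interpolation=cv2.INTER_CUBIC))
cv2.imwrite('pics/m5.png',np.hstack([f(a,245,370,90,90),f(b,320,240,160,160)]))
t=s['tool_pos']; 
for dz in(0,.012): print((proj(cam('side'),[t+[0,0,dz]])-[200,325])*400/90,(proj(cam('wrist',s),[t+[0,0,dz]])-[240,160])*2.5+[400,0])
E
```

```text
[0.4459985  0.28099752 0.04010187] [ 0.71964941  0.76894367 -0.69054755]
[[257.2081348  264.15564553]] [[590.2455899  289.67295229]]
[[256.04404145 239.2144465 ]] [[590.19120522 312.33960619]]
```

View pics/m5.png

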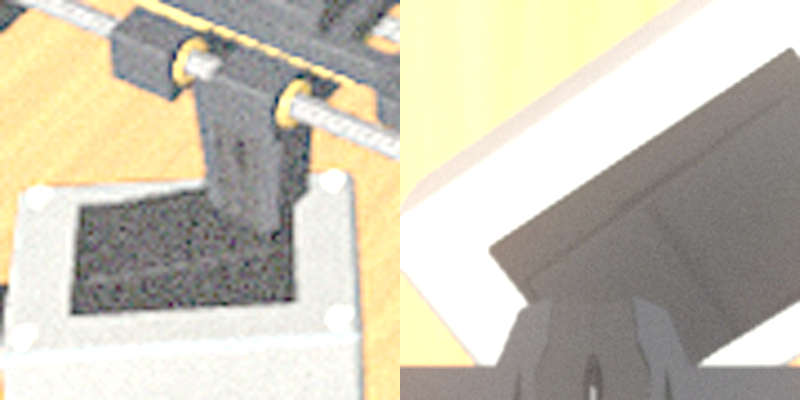

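The fingertip's lower edge runs from (210,210) to (275,240) in the side crop, with the tip edge at row 300 in the wrist crop, clearly above the projected TCP. I've used all my views, so I'll work from numbers now.

```bash
python3 - <<'E'
from h import *
np.set_printoptions(precision=1,suppress=True)
s=r.get_state(); t=s['tool_pos']; cs=cam('side'); cw=cam('wrist',s)
for dz in(0,.01,.015,.02,.025,.03):
    print(dz,((proj(cs,[t+[dx,.009,dz] for dx in(-.011,.011)])-[200,325])*400/90).ravel(),((proj(cw,[t+[dx,.009,dz] for dx in(-.011,.011)])-[240,160])*2.5+[400,0]).ravel())
E
```

```text
0 [269.  293.3 216.  269. ] [541.1 252.6 639.4 252.6]
0.01 [268.1 272.5 214.7 248.2] [538.4 269.6 642.  269.6]
0.015 [267.6 261.9 214.1 237.7] [536.9 278.8 643.4 278.8]
0.02 [267.1 251.3 213.5 227.2] [535.4 288.5 644.9 288.5]
0.025 [266.7 240.6 212.8 216.5] [533.8 298.8 646.4 298.7]
0.03 [266.2 229.9 212.2 205.8] [532.  309.7 648.1 309.7]
```

Both views give the real tip about 25 mm above the reported TCP, so it is only now reaching the rocker. I'll continue down, guided by force.

>>> carry_out(
  plan=[
    {"rot":[0,0,0],"xyz":[0,0,0.001],"grip":255},
    {"rot":[0,0,0],"xyz":[0,0,0.002],"grip":255},
    {"rot":[0,0,0],"xyz":[0,0,0.003],"grip":255},
    {"rot":[0,0,0],"xyz":[0,0,0.004],"grip":255},
  ],
)

```text
clock: 4.73
tool_pos: [0.446, 0.281, 0.036]
eef_rot: [0.707, 0.707, -0.0, 0.0]
contact_force: [-0.3, 0.2, 0.2]
opening: 0.007
finger_force: 0.0
```

>>> carry_out(
  plan=[
    {"rot":[0,0,0],"xyz":[0,0,0.001],"grip":255},
    {"rot":[0,0,0],"xyz":[0,0,0.002],"grip":255},
    {"rot":[0,0,0],"xyz":[0,0,0.003],"grip":255},
  ],
)

```text
clock: 4.98
tool_pos: [0.4456, 0.2807, 0.033]
eef_rot: [0.707, 0.707, -0.001, -0.0]
contact_force: [-1.2, -0.3, 1.6]
opening: 0.007
finger_force: 0.9
```

>>> carry_out(
  plan=[
    {"rot":[0,0,0],"xyz":[0,0,0.001],"grip":255},
    {"rot":[0,0,0],"xyz":[0,0,0.002],"grip":255},
    {"rot":[0,0,0],"xyz":[0,0,0.003],"grip":255},
  ],
)

```text
clock: 5.23
tool_pos: [0.4457, 0.2807, 0.0301]
eef_rot: [0.707, 0.707, -0.0, 0.0]
contact_force: [-1.6, -0.9, 3.3]
opening: 0.002
finger_force: 1.8
```

>>> carry_out(
  plan=[
    {"rot":[0,0,0],"xyz":[0,0,0.001],"grip":255},
    {"rot":[0,0,0],"xyz":[0,0,0.002],"grip":255},
  ],
)

```text
clock: 5.4
tool_pos: [0.4457, 0.2808, 0.0281]
eef_rot: [0.707, 0.707, -0.0, 0.0]
contact_force: [-2.1, -1.0, 3.1]
opening: 0.004
finger_force: 2.1
```

>>> carry_out(
  plan=[
    {"rot":[0,0,0],"xyz":[0,0,0.001],"grip":255},
    {"rot":[0,0,0],"xyz":[0,0,0.002],"grip":255},
  ],
)

```text
clock: 5.57
tool_pos: [0.4458, 0.2808, 0.0268]
eef_rot: [0.707, 0.707, -0.0, 0.0]
contact_force: [-5.7, -2.5, 21.2]
opening: 0.007
finger_force: 11.2
```

The stop is felt (21 N at reported z 0.027). Lift and check the rocker by contour.

>>> carry_out(
  plan=[
    {"rot":[0,0,0],"xyz":[0,0,-0.03],"grip":255},
    {"rot":[0,0,0],"xyz":[0,0,-0.07],"grip":255},
    {"rot":[0,0,0],"xyz":[0,0,-0.1],"grip":255},
    {"rot":[0,0,0],"xyz":[0,0,-0.12],"grip":255},
    {"rot":[0,0,0],"xyz":[0,0,-0.12],"grip":255},
  ],
)

```text
clock: 5.98
tool_pos: [0.4492, 0.2833, 0.1502]
eef_rot: [0.707, 0.707, 0.005, 0.001]
contact_force: [0.2, -0.2, -0.6]
opening: 0.006
finger_force: 0.0
```

```bash
python3 - <<'E'
from h import *
s=r.get_state(); print(s['tool_pos'])
cv2.imwrite('pics/side6.png',r.snapshot('side')[:,:,::-1])
for n in('side0','side6'):
    i=cv2.imread(f'pics/{n}.png'); m=np.zeros(i.shape[:2],np.uint8); m[340:420,208:290]=(i.max(2)[340:420,208:290]<45)*255
    _,L,st,ce=cv2.connectedComponentsWithStats(m); k=L[385,241]; m=(L==k).astype(np.uint8)
    print(n,st[k],cv2.approxPolyDP(max(cv2.findContours(m,0,1)[0],key=cv2.contourArea),3,True).reshape(-1,2).tolist(),[int(np.where(m[:,c])[0].min()) for c in range(218,266,5)])
E
```

```text
[0.44919889 0.2832907  0.15016094]
side0 [ 216  365   51   31 1255] [[265, 369], [255, 365], [218, 372], [216, 395], [266, 392]] [372, 371, 371, 369, 369, 368, 367, 366, 365, 369]
side6 [ 216  367   50   29 1266] [[216, 395], [265, 392], [265, 369], [221, 367]] [372, 367, 367, 368, 368, 368, 369, 369, 369, 369]
```

The rocker slope has reversed fully (left end up). Now over to the extractor's hand switch.

>>> carry_out(
  plan=[
    {"rot":[0,0,0],"xyz":[-0.04,0.002,-0.02],"grip":255},
    {"rot":[0,0,0],"xyz":[-0.08,0.004,-0.04],"grip":255},
    {"rot":[0,0,0],"xyz":[-0.12,0.006,-0.04],"grip":255},
    {"rot":[0,0,0],"xyz":[-0.16,0.008,-0.04],"grip":255},
    {"rot":[0,0,0],"xyz":[-0.2,0.01,-0.04],"grip":255},
    {"rot":[0,0,0],"xyz":[-0.24,0.012,-0.04],"grip":255},
    {"rot":[0,0,0],"xyz":[-0.28,0.014,-0.04],"grip":255},
    {"rot":[0,0,0],"xyz":[-0.32,0.016,-0.04],"grip":255},
  ],
)

```text
clock: 6.7
tool_pos: [0.4615, -0.0409, 0.1849]
eef_rot: [0.707, 0.707, -0.0, -0.001]
contact_force: [1.1, 0.1, 0.4]
opening: 0.001
finger_force: 0.0
```

>>> carry_out(
  plan=[
    {"rot":[0,0,0],"xyz":[-0.04,0.002,0],"grip":255},
    {"rot":[0,0,0],"xyz":[-0.08,0.004,0],"grip":255},
    {"rot":[0,0,0],"xyz":[-0.12,0.006,0],"grip":255},
    {"rot":[0,0,0],"xyz":[-0.16,0.008,0],"grip":255},
    {"rot":[0,0,0],"xyz":[-0.2,0.01,0],"grip":255},
    {"rot":[0,0,0],"xyz":[-0.24,0.012,0],"grip":255},
    {"rot":[0,0,0],"xyz":[-0.25,0.012,0],"grip":255},
    {"rot":[0,0,0],"xyz":[-0.25,0.012,0],"grip":255},
  ],
)

```text
clock: 7.37
tool_pos: [0.4727, -0.2934, 0.1843]
eef_rot: [0.71, 0.705, -0.001, -0.0]
contact_force: [0.6, 1.1, -0.8]
opening: 0.005
finger_force: 0.0
```

```bash
cat > ext.py <<'E'
from h import *
np.set_printoptions(precision=4,suppress=True)
s=r.get_state(); i=r.snapshot('wrist')[:,:,::-1].copy(); C=cam('wrist',s); print(s['clock'],s['tool_pos'],s['eef_rot'])
cv2.imwrite('pics/w7.png',i)
def dark(cx,cy,zz,h=45):
    m=np.zeros(i.shape[:2],np.uint8); x,y=int(cx),int(cy); y0=max(y-h,0)
    m[y0:min(y+h,278),x-h:x+h]=(i.max(2)[y0:min(y+h,278),x-h:x+h]<70)*255
    _,L,st,ce=cv2.connectedComponentsWithStats(m)
    for k in range(1,len(st)):
        if st[k][4]>300:
            e=cv2.fitEllipse(max(cv2.findContours((L==k).astype(np.uint8),0,1)[0],key=cv2.contourArea)); print(st[k],e,plane(C,ce[k],zz),plane(C,e[0],zz))
E
python3 - <<'E'
from ext import *
p=proj(C,[[.475,-.242,.042]])[0]; print(p); dark(*p,.042)
hsv=cv2.cvtColor(i,cv2.COLOR_BGR2HSV); print(hsv[int(p[1]),int(p[0])])
E
```

```text
7.3667 [ 0.4727 -0.2934  0.1843] [ 0.7097  0.7045 -0.0009 -0.0001]
[318.5602 163.169 ]
[ 286  140   53   54 2218] ((312.017822265625, 166.69610595703125), (51.7649040222168, 52.75093460083008), 168.82591247558594) [[ 0.4689 -0.2452  0.042 ]] [[ 0.4689 -0.2452  0.042 ]]
[10 92 50]
```

>>> carry_out(
  plan=[
    {"rot":[0,0,0],"xyz":[0.015,0,0.04],"grip":255},
    {"rot":[0,0,0],"xyz":[0.015,0,0.04],"grip":255},
    {"rot":[0,0,0],"xyz":[0.015,0,0.04],"grip":255},
    {"rot":[0,0,0],"xyz":[0.015,0,0.04],"grip":255},
    {"rot":[0,0,0],"xyz":[0.015,0,0.04],"grip":255},
  ],
)

```text
clock: 7.83
tool_pos: [0.475, -0.2738, 0.1473]
eef_rot: [0.707, 0.708, 0.0, 0.001]
contact_force: [-0.8, 0.1, -0.1]
opening: 0.006
finger_force: 0.0
```

```bash
python3 - <<'E'
from ext import *
p=proj(C,[[.472,-.244,.042]])[0]; print(p); dark(*p,.042)
E
```

```text
7.8333 [ 0.475  -0.2738  0.1473] [0.7067 0.7075 0.0003 0.0009]
[312.4825 192.824 ]
[ 280  165   58   58 2643] ((308.79351806640625, 193.09432983398438), (56.87033462524414, 57.34025955200195), 130.17001342773438) [[ 0.4689 -0.2442  0.042 ]] [[ 0.4689 -0.2442  0.042 ]]
```

>>> carry_out(
  plan=[
    {"rot":[0,0,0],"xyz":[0.03,-0.004,0.02],"grip":255},
    {"rot":[0,0,0],"xyz":[0.03,-0.004,0.055],"grip":255},
    {"rot":[0,0,0],"xyz":[0.03,-0.004,0.09],"grip":255},
    {"rot":[0,0,0],"xyz":[0.03,-0.004,0.115],"grip":255},
    {"rot":[0,0,0],"xyz":[0.03,-0.004,0.122],"grip":255},
    {"rot":[0,0,0],"xyz":[0.03,-0.004,0.122],"grip":255},
  ],
)

```text
clock: 8.38
tool_pos: [0.4696, -0.2439, 0.0234]
eef_rot: [0.707, 0.707, -0.001, -0.001]
contact_force: [0.8, -0.8, 0.8]
opening: 0.009
finger_force: 0.0
```

>>> carry_out(
  plan=[
    {"rot":[0,0,0],"xyz":[0,0,0.002],"grip":255},
    {"rot":[0,0,0],"xyz":[0,0,0.004],"grip":255},
    {"rot":[0,0,0],"xyz":[0,0,0.006],"grip":255},
    {"rot":[0,0,0],"xyz":[0,0,0.008],"grip":255},
    {"rot":[0,0,0],"xyz":[0,0,0.01],"grip":255},
  ],
)

```text
clock: 8.8
tool_pos: [0.4706, -0.2443, 0.0148]
eef_rot: [0.707, 0.707, 0.0, 0.001]
contact_force: [0.2, 0.4, 0.5]
opening: 0.003
finger_force: 0.0
```

>>> carry_out(
  plan=[
    {"rot":[0,0,0],"xyz":[0,0,0.001],"grip":255},
    {"rot":[0,0,0],"xyz":[0,0,0.002],"grip":255},
    {"rot":[0,0,0],"xyz":[0,0,0.003],"grip":255},
    {"rot":[0,0,0],"xyz":[0,0,0.004],"grip":255},
  ],
)

```text
clock: 9.13
tool_pos: [0.4701, -0.244, 0.0103]
eef_rot: [0.707, 0.707, 0.0, 0.0]
contact_force: [0.1, 0.6, 3.7]
opening: 0.005
finger_force: 1.4
```

>>> carry_out(
  plan=[
    {"rot":[0,0,0],"xyz":[0,0,0.001],"grip":255},
    {"rot":[0,0,0],"xyz":[0,0,0.002],"grip":255},
  ],
)

```text
clock: 9.3
tool_pos: [0.4702, -0.2441, 0.0082]
eef_rot: [0.707, 0.707, 0.0, 0.0]
contact_force: [1.0, -0.5, 2.5]
opening: 0.006
finger_force: 1.4
```

>>> carry_out(
  plan=[
    {"rot":[0,0,0],"xyz":[0,0,0.001],"grip":255},
    {"rot":[0,0,0],"xyz":[0,0,0.002],"grip":255},
  ],
)

```text
clock: 9.47
tool_pos: [0.4702, -0.2441, 0.0061]
eef_rot: [0.707, 0.707, 0.0, 0.0]
contact_force: [-0.5, 1.0, 2.7]
opening: -0.0
finger_force: 1.4
```

>>> carry_out(
  plan=[
    {"rot":[0,0,0],"xyz":[0,0,0.001],"grip":255},
    {"rot":[0,0,0],"xyz":[0,0,0.002],"grip":255},
  ],
)

```text
clock: 9.63
tool_pos: [0.4702, -0.2441, 0.0056]
eef_rot: [0.707, 0.707, -0.0, 0.001]
contact_force: [-4.5, 2.2, 30.4]
opening: 0.008
finger_force: 15.5
```

>>> carry_out(
  plan=[
    {"rot":[0,0,0],"xyz":[0,0,0.0005],"grip":255},
    {"rot":[0,0,0],"xyz":[0,0,0.001],"grip":255},
  ],
)

```text
clock: 9.8
tool_pos: [0.4702, -0.2441, 0.0056]
eef_rot: [0.707, 0.707, -0.0, 0.001]
contact_force: [-5.0, 2.0, 35.1]
opening: 0.01
finger_force: 17.3
```

Stop reached (35 N), latched. Lift and check that the switch hasn't moved, then go near START.

>>> carry_out(
  plan=[
    {"rot":[0,0,0],"xyz":[0,0,-0.01],"grip":255},
    {"rot":[0,0,0],"xyz":[0,0,-0.04],"grip":255},
    {"rot":[0,0,0],"xyz":[0,0,-0.08],"grip":255},
    {"rot":[0,0,0],"xyz":[0,0,-0.12],"grip":255},
    {"rot":[0,0,0],"xyz":[0.02,0.005,-0.145],"grip":255},
    {"rot":[0,0,0],"xyz":[0.06,0.015,-0.145],"grip":255},
    {"rot":[0,0,0],"xyz":[0.1,0.025,-0.145],"grip":255},
    {"rot":[0,0,0],"xyz":[0.14,0.035,-0.145],"grip":255},
  ],
)

```text
clock: 10.47
tool_pos: [0.5053, -0.1029, 0.1486]
eef_rot: [0.708, 0.706, 0.0, 0.0]
contact_force: [1.4, 0.7, -0.1]
opening: 0.003
finger_force: 0.0
```

>>> carry_out(
  plan=[
    {"rot":[0,0,0],"xyz":[0.04,0.01,0],"grip":255},
    {"rot":[0,0,0],"xyz":[0.08,0.02,0],"grip":255},
    {"rot":[0,0,0],"xyz":[0.094,0.022,0],"grip":255},
    {"rot":[0,0,0],"xyz":[0.094,0.022,0],"grip":255},
    {"rot":[0,0,0],"xyz":[0.094,0.022,0],"grip":255},
    {"rot":[0,0,0],"xyz":[0.094,0.022,0],"grip":255},
  ],
)

```text
clock: 10.97
tool_pos: [0.5263, -0.0119, 0.1478]
eef_rot: [0.708, 0.706, -0.001, 0.0]
contact_force: [-0.0, 0.5, 0.0]
opening: 0.002
finger_force: 0.0
```

```bash
python3 - <<'E'
from ext import *
p=proj(C,[[.527,.038,.067]])[0]; print('START px',p); dark(*p,.067,h=34)
sc=r.snapshot('scene')[:,:,::-1]; cv2.imwrite('pics/s8.png',sc); o=cv2.imread('pics/s1.png')
def bb(im,lo,hi,f):
    y0,y1,x0,x1=185,245,185,258; m=f(im[y0:y1,x0:x1]).astype(np.uint8); _,L,st,ce=cv2.connectedComponentsWithStats(m); k=1+st[1:,4].argmax(); return st[k],ce[k]+[x0,y0]
for im in(o,sc):
    print('button',bb(im,0,0,lambda a:a.max(2)<75),'box',bb(im,0,0,lambda a:(a.max(2).astype(int)-a.min(2)<28)),'window',bb(im,0,0,lambda a:a.min(2)>150))
E
```

```text
10.9667 [ 0.5263 -0.0119  0.1478] [ 0.7078  0.7065 -0.001   0.0001]
START px [317.12   171.7818]
[ 296  152   36   38 1068] ((313.4938049316406, 170.3229522705078), (35.48013687133789, 36.49098205566406), 175.7636260986328) [[0.5243 0.0391 0.067 ]] [[0.5243 0.0391 0.067 ]]
button (array([ 32,  12,  23,  20, 357], dtype=int32), array([228.2185, 206.7535])) box (array([   8,    7,   57,   47, 1232], dtype=int32), array([219.6575, 217.0341])) window (array([14, 28, 10, 12, 68], dtype=int32), array([203.6912, 218.6324]))
button (array([ 32,  12,  23,  20, 357], dtype=int32), array([228.2549, 206.8011])) box (array([   8,    7,   57,   47, 1236], dtype=int32), array([219.5833, 217.0243])) window (array([14, 28, 10, 12, 68], dtype=int32), array([203.6912, 218.6324]))
```

The switch has not shifted, but its button blob also looks unchanged, which it shouldn't if pressed. I'll check against the side view and the diff.

```bash
python3 - <<'E'
from h import *
np.set_printoptions(precision=2,suppress=True)
sd=r.snapshot('side')[:,:,::-1]; cv2.imwrite('pics/side8.png',sd)
P=[[.470,-.244,z] for z in(.042,.035)]
for n in('scene','side'): print(n,'pred',proj(cam(n),P).ravel())
A=[(n,cv2.imread(f'pics/{n}.png')) for n in('scene0','s1','s8')]; B=[(n,cv2.imread(f'pics/{n}.png')) for n in('side0','side6','side8')]
for L,(x0,x1,y0,y1) in((A,(185,258,185,245)),(B,(350,402,216,262))):
    for n,i in L:
        a=i[y0:y1,x0:x1]; out=[]
        for t in(50,60,70,80):
            _,l,st,ce=cv2.connectedComponentsWithStats((a.max(2)<t).astype(np.uint8)); k=1+st[1:,4].argmax(); out.append((st[k].tolist(),(ce[k]+[x0,y0]).round(2).tolist()))
        print(n,out[0],out[2]); 
    print('absdiff first-last',np.abs(L[0][1][y0:y1,x0:x1].astype(int)-L[-1][1][y0:y1,x0:x1]).mean(), 'max',np.abs(cv2.GaussianBlur(L[0][1],(3,3),0)[y0:y1,x0:x1].astype(int)-cv2.GaussianBlur(L[-1][1],(3,3),0)[y0:y1,x0:x1]).max())
# profile: gray values along row through button, side
    for n,i in (L[0],L[-1]): print(n,i[y0:y1,(228 if L is A else 378)].max(1).tolist())
E
```

```text
scene pred [228.86 204.51 229.44 206.36]
side pred [376.58 233.36 376.32 235.95]Traceback (most recent call last):
  File "<stdin>", line 11, in <module>
ValueError: attempt to get argmax of an empty sequence
```

```bash
python3 - <<'E'
from h import *
np.set_printoptions(precision=2,suppress=True)
for L,(x0,x1,y0,y1,c) in((('scene0','s1','s8'),(185,258,185,245,228)),(('side0','side6','side8'),(350,402,216,262,378))):
    I=[cv2.imread(f'pics/{n}.png') for n in L]
    for n,i in zip(L,I):
        a=i[y0:y1,x0:x1]; _,l,st,ce=cv2.connectedComponentsWithStats((a.max(2)<70).astype(np.uint8)); k=1+st[1:,4].argmax(); print(n,st[k],ce[k]+[x0,y0])
        print(i[y0:y1,c].max(1).tolist())
    print('diff last-prev',[np.abs(I[k][y0:y1,x0:x1].astype(int)-I[2][y0:y1,x0:x1]).mean().round(2) for k in(0,1)])
E
```

```text
scene0 [ 32  13  23  19 330] [228.18 206.86]
[165, 164, 163, 164, 162, 165, 165, 170, 163, 149, 111, 112, 83, 67, 65, 65, 65, 64, 67, 68, 64, 68, 66, 66, 65, 66, 67, 64, 65, 62, 67, 69, 96, 121, 121, 125, 132, 124, 108, 107, 110, 104, 106, 106, 116, 146, 159, 163, 161, 160, 163, 163, 162, 163, 159, 161, 165, 161, 161, 162]
s1 [ 32  13  23  19 333] [228.05 206.8 ]
[163, 161, 160, 161, 160, 159, 166, 165, 162, 147, 108, 109, 79, 64, 67, 69, 66, 61, 68, 65, 66, 68, 65, 63, 64, 61, 65, 65, 62, 61, 66, 62, 88, 118, 117, 122, 128, 121, 111, 109, 104, 103, 105, 107, 119, 144, 159, 162, 160, 159, 162, 159, 163, 159, 157, 160, 163, 161, 161, 163]
s8 [ 32  12  23  20 345] [228.16 206.78]
[162, 161, 162, 163, 162, 161, 166, 167, 163, 150, 114, 110, 79, 68, 64, 65, 64, 65, 63, 63, 62, 65, 63, 66, 68, 69, 64, 64, 67, 67, 66, 64, 91, 118, 118, 121, 130, 122, 111, 106, 108, 106, 107, 106, 114, 146, 158, 160, 160, 160, 162, 161, 164, 158, 159, 158, 163, 161, 159, 163]
diff last-prev [np.float64(2.01), np.float64(1.84)]
side0 [ 18  13  22  14 234] [378.3  236.15]
[149, 152, 151, 153, 148, 158, 112, 92, 91, 96, 98, 96, 103, 67, 35, 34, 39, 25, 30, 25, 35, 37, 34, 43, 34, 29, 26, 81, 94, 106, 109, 97, 97, 100, 96, 99, 96, 93, 99, 92, 141, 144, 142, 140, 144, 149]
side6 [ 18  13  22  14 233] [378.23 236.17]
[146, 149, 152, 153, 150, 158, 114, 92, 93, 92, 96, 96, 99, 70, 37, 29, 34, 31, 37, 31, 34, 43, 37, 36, 38, 31, 26, 76, 92, 107, 110, 104, 98, 93, 95, 98, 96, 95, 94, 89, 141, 143, 141, 139, 145, 146]
side8 [ 18  15  22  12 211] [378.27 236.8 ]
[147, 150, 148, 151, 151, 155, 111, 94, 93, 95, 90, 94, 96, 99, 104, 57, 32, 32, 31, 39, 37, 40, 35, 27, 45, 23, 24, 76, 95, 108, 114, 96, 100, 103, 97, 95, 100, 98, 92, 90, 141, 144, 145, 145, 143, 149]
diff last-prev [np.float64(3.97), np.float64(3.93)]
```

The side view shows the button top about 2 px lower, as expected. In the scene view a dark ring around it hides the change. With a hard stop at 35 N after about 3 N of travel, it is in. Now START at about (0.526, 0.0385).

>>> carry_out(
  plan=[
    {"rot":[0,0,0],"xyz":[0.03,-0.001,0.01],"grip":255},
    {"rot":[0,0,0],"xyz":[0.0485,-0.001,0.04],"grip":255},
    {"rot":[0,0,0],"xyz":[0.0485,-0.001,0.075],"grip":255},
    {"rot":[0,0,0],"xyz":[0.0485,-0.001,0.098],"grip":255},
    {"rot":[0,0,0],"xyz":[0.0485,-0.001,0.105],"grip":255},
    {"rot":[0,0,0],"xyz":[0.0485,-0.001,0.105],"grip":255},
  ],
)

```text
clock: 11.62
tool_pos: [0.5247, 0.0372, 0.0416]
eef_rot: [0.708, 0.707, -0.002, -0.001]
contact_force: [0.6, 0.6, -0.3]
opening: 0.002
finger_force: 0.0
```

>>> carry_out(
  plan=[
    {"rot":[0,0,0],"xyz":[0,0,0.002],"grip":255},
    {"rot":[0,0,0],"xyz":[0,0,0.004],"grip":255},
    {"rot":[0,0,0],"xyz":[0,0,0.006],"grip":255},
    {"rot":[0,0,0],"xyz":[0,0,0.008],"grip":255},
    {"rot":[0,0,0],"xyz":[0,0,0.01],"grip":255},
  ],
)

```text
clock: 12.03
tool_pos: [0.5272, 0.0382, 0.034]
eef_rot: [0.707, 0.707, 0.001, 0.001]
contact_force: [0.1, -0.9, 3.2]
opening: 0.007
finger_force: 1.8
```

>>> carry_out(
  plan=[
    {"rot":[0,0,0],"xyz":[0,0,0.001],"grip":255},
    {"rot":[0,0,0],"xyz":[0,0,0.002],"grip":255},
    {"rot":[0,0,0],"xyz":[0,0,0.003],"grip":255},
  ],
)

```text
clock: 12.28
tool_pos: [0.5272, 0.0382, 0.0315]
eef_rot: [0.707, 0.707, 0.001, 0.001]
contact_force: [-1.8, -1.3, 25.9]
opening: 0.006
finger_force: 12.7
```

>>> carry_out(
  plan=[
    {"rot":[0,0,0],"xyz":[0,0,0.001],"grip":255},
    {"rot":[0,0,0],"xyz":[0,0,0.001],"grip":255},
  ],
)

```text
clock: 12.45
tool_pos: [0.5272, 0.0382, 0.0315]
eef_rot: [0.707, 0.707, 0.001, 0.001]
contact_force: [-1.8, -1.7, 23.8]
opening: 0.006
finger_force: 11.9
```

The hard stop came at 0.0315, as predicted. Lift clear.

>>> carry_out(
  plan=[
    {"rot":[0,0,0],"xyz":[0,0,-0.02],"grip":255},
    {"rot":[0,0,0],"xyz":[0,0,-0.06],"grip":255},
    {"rot":[0,0,0],"xyz":[0,0,-0.1],"grip":255},
    {"rot":[0,0,0],"xyz":[0,0,-0.14],"grip":255},
    {"rot":[0,0,0],"xyz":[0,0,-0.17],"grip":255},
    {"rot":[0,0,0],"xyz":[0,0,-0.17],"grip":255},
    {"rot":[0,0,0],"xyz":[0,0,-0.17],"grip":255},
    {"rot":[0,0,0],"xyz":[0,0,-0.17],"grip":255},
  ],
)

```text
clock: 13.12
tool_pos: [0.525, 0.0384, 0.1982]
eef_rot: [0.707, 0.707, -0.001, -0.001]
contact_force: [-0.3, 0.2, -0.4]
opening: 0.002
finger_force: 0.0
```

```bash
python3 - <<'E'
from h import *
sd=r.snapshot('side')[:,:,::-1].copy(); cv2.imwrite('pics/side9.png',sd); o=cv2.imread('pics/side0.png')
for nm,(x0,x1,y0,y1) in dict(switch=(350,402,216,262),starter=(255,325,245,320),rocker=(208,290,355,425)).items():
    print(nm,[np.abs(sd[y0:y1,x0:x1].astype(int)-cv2.imread(f'pics/{k}.png')[y0:y1,x0:x1]).mean().round(2) for k in('side0','side6','side8')])
m=[int(np.where(sd[340:420,c].max(1)<45)[0].min()+340) for c in range(218,266,5)]; print(m)
print(sd[216:262,378].max(1).tolist()[10:20], r.get_state()['tool_pos'])
E
```

```text
switch [np.float64(3.88), np.float64(3.93), np.float64(3.24)]
starter [np.float64(3.08), np.float64(30.57), np.float64(3.11)]
rocker [np.float64(4.95), np.float64(3.6), np.float64(3.66)]
[372, 367, 367, 368, 368, 368, 369, 369, 369, 369]
[93, 90, 99, 95, 100, 53, 24, 30, 26, 39] [0.52459315 0.03838256 0.19764532]
```

The rocker stays over, the switch button stays in, and the starter box looks as at the start, so START has sprung back. Handing in.

```bash
python3 -c "
from plant import r
print(r.finish_job())"
```

```text
the job is handed in; nothing more can be done
None
```

The job is handed in: I tipped the rocker fully over, pressed the extractor switch in so that it stayed down, then pressed START to its stop and let it spring back, without going near STOP; the last pictures showed nothing out of place and the arm clear, and no verdict came back.

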